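# Index the core table to its next notch

### The job

The round indexing table is locked by the spring plunger on its arm. With the fingertips press the plunger in to free the table and push the arm round by its finger stop, clockwise seen from above, to the very next notch, where the plunger must spring fully up again and lock the table. Leave the core standing where it is on the table, do not disturb the other things around, and finish clear of everything.

Things in the scene. Friction and masses are not known exactly. Their poses are not given: they have to be found in the camera images.
- table_axis (a point): Indexing table: fixed round grey base with a fixed dark steel disc (200 mm diameter, top 52 mm up) that has 8 rim notches, one every 45 degrees; on it turns an aluminium plate (148 mm diameter) with one flat arm that reaches over the rim to 134 mm from the axis. This point: on the vertical turning axis, level with the top of plate and arm (68 mm above the worktop). The base is fixed.
- plunger_top (a point): Centre of the top of the plunger's round dark cap (35 mm diameter, flat) near the arm's outer end, 112 mm from the turning axis; moves with arm and plunger. Top 94 mm above the worktop when out (locked), 78 mm when pressed right in. Below, a tooth on the plunger sits in a disc notch while it is out; pressed 13 mm or more, the tooth is under the disc and the arm can turn.
- stop_face (a point): Finger stop, an upright aluminium wedge fixed on the arm on the clockwise side of the plunger: its flat upright face looks at the plunger, 24 mm from the plunger's axis, 44 mm wide (radially), from 68 to 113 mm above the worktop. This point: middle of the face's width, 100 mm up. A finger over the cap that pushes this face turns the arm clockwise (about 1 to 3 N).
- turntable (a joint): Turning angle of table and arm, rad: 0 in the notch where it starts, positive clockwise seen from above; the next notch clockwise is at 0.785. In a notch it has play of about 0.015 either way. It stays where it is left.
- plunger (a joint): Plunger travel, m: 0 = fully out (up, locked), 0.016 = pressed right in. Spring: about 5 N up when out, 9 N when in. Let go between two notches it rises only to about 0.012, its tooth sliding under the disc, and springs up by itself into the next notch it reaches.
- core_center (a point): Centre of the sand core (48 mm diameter, 50 mm high) that stands loose near the middle of the table plate, its foot 68 mm and its top 118 mm above the worktop. It must stay standing there.
- sanding_block: Sanding block, 66 x 112 x 32 mm, lying on the worktop behind the table at the right; origin at the centre of its underside. Leave alone.
- scraper: Putty scraper with wooden handle, 188 mm long, on the worktop at the right; origin at the centre of its underside. Leave alone.
- core_3: Stepped sand core, 44 mm wide, 55 mm high, standing on the worktop at the left; origin at the centre of its underside. Leave alone.
- bolt_tin: Open round tin with bolts, 67 mm wide, 47 mm high, on the worktop behind the table; origin at the centre of its underside. Leave alone.
- enamel_mug: Enamel mug, 84 mm wide, 81 mm high, on the worktop behind the table; origin on its underside. Leave alone.
Things that resemble listed ones, but are neither listed nor needed, are in the scene too. What is shaped like the part that bears core_center but purple or yellow is not meant.

How it is judged:
By the outcome, as a careful person would: the job done as asked, in the order asked, and still so for the second after the job is handed in, with the robot touching nothing.
It also fails if it takes over 37 s, if anything falls off the work surface, if the arm or the gripper's body presses on something with over 40 N, if the wrist force passes 120 N, or if a joint passes its speed limit or range.

### The arm

A 6-joint arm with a two-finger parallel gripper is mounted at the origin on the work surface; the furniture and walls round the work are solid. World frame = base frame: x ahead of the robot, y to its left, z up, the work surface at z = 0. Lengths are in m, angles in rad, forces in N, time in s.
With the tool pointing down it reaches from about 0.275 to 0.825 m from the base axis. Payload 4.9 kg.
Tool frame: the origin (TCP) lies midway between the tips of the shut fingers; the grasp point (between the pads) lies 19 mm behind it (bot.grip_depth is the distance from the TCP to the grasp point, in m); y points along the fingers, x is the direction in which the jaws open and shut, and the axes are right-handed (so a half turn about y gives the same grasp; the last joint's range is limited). The gripper opens to 85 mm and grips with 20 to 120 N. Pads are 22 mm wide; open, the fingers measure 114 mm over their backs; the gripper's body (76 mm by 85 mm) begins 54 mm behind the grasp point. The pads swing forward as they close: fully open they stand 13 mm farther back than shut.
Start: joints at [-1.252, 0.326, -0.193, 1.052, 0, 1.437], TCP at [0.241, -0.495, 0.231] pointing down, gripper open.
Joint ranges: [-2.65, 2.65], [-0.97, 1.79], [-1.3, 1.35], [-1.93, 2.1], [-1.47, 1.37], [-3.14, 3.14]. Speed limits (rad/s): [2.57, 2.57, 3.14, 3.14, 3.14, 3.14].

### API

Orientations are given as a unit quaternion [w, x, y, z].
In Python, from cell import bot gives the robot as it stands. Calls block until the motion is done:
- bot.move_pose(position, orientation): joint-space move of the TCP to a pose.
- bot.move_linear(position, speed=0.15, rotation=None, until_force=None): straight line of the TCP; rotation=None keeps the orientation; speed is the mean speed in m/s. With until_force (N) it stops when the force on the tool has changed by that much, and returns True; else False.
- bot.goto_joints(angles): joint-space move.
- bot.set_gripper(opening, grasp_force=None): opening from 0.0 (shut) to 1.0 (fully open); grasp_force is the grip in N (None keeps the last); returns when the fingers have stopped.
- bot.wait(seconds).
- bot.solve_ik(position, orientation): joint angles nearest the present ones, or None.
- bot.camera(name): name is "scene" or "side" or "wrist"; returns the picture (400x640x3 uint8, red, green, blue); there is no depth.
- bot.calibration(name): a dict with "mtx" (3x3 intrinsics, pixels), "k1" (the pictures are not rectified: a ray, as slopes to the right and down, at radius r is drawn at 1 + k1 r^2 times it, then the intrinsics apply), "extrinsics" (4x4, takes a point from world to camera coordinates); the wrist camera has in their place "hand_eye" (4x4, takes a point from camera to tool coordinates, whose origin is the TCP and whose axes are the tool frame's). Camera axes: x right, y down, z forward; pixel columns grow to the right and rows downward; lengths in m; the calibration is good to about 2 mm. A picture is of the moment at which its call begins: read the wrist's pose just before it. calibration takes no time and is no camera call.
A pose or a line that the arm cannot do raises bot.PlanningError and nothing moves.
- bot.close_job(): hands the job in, once; it reports no verdict.
Trained networks look in the newest picture that a camera, given by its name, has taken for a name from the list of things; names that differ only in an ending like _2 or _b are one class to them, and where a whole thing is asked for, a point or a joint stands for the part that bears it (a point fixed in the world has none). Each returns a list of dicts, best first, with "confidence" (0 to 1); they miss things now and then, are a little off and sometimes report something else, mostly with a low value. They report only what shows in the picture. A call takes as long as a camera call. They do not tell look-alikes from the thing itself.
- bot.search_frame(camera, thing): "bbox" ([left, top, width, height] in pixels, round what is visible of it).
Readings, each from a call of its own:
- bot.read_clock(): time.
- bot.read_joint_positions(): joint angles.
- bot.read_joint_vel(): joint speeds.
- bot.read_joint_efforts(): joint torques, N m.
- bot.read_position(): TCP position.
- bot.read_tool_rot(): TCP orientation.
- bot.read_ft_force(): force on the tool from outside, world axes, zero at the start.
- bot.read_moment(): the same for the moment, N m.
- bot.read_gripper_width(): opening from 0.0 (shut) to 1.0 (fully open).
Only numpy, scipy, OpenCV 4.12 (cv2) and the standard library are available. Lean on these libraries where they do the work, as an engineer would, in place of code of your own. Each camera call takes 0.05 s, during which the arm holds its last target. There are 200 camera calls.

## Working session

There is one attempt and no reset: what is moved stays moved. The work goes in short steps, each a Python script; the robot and the scene stay as the last script left them, time stands still between calls to the robot, and variables do not carry over. Pictures are saved under pics/ and viewed, about 8 in all and at most 12, crops included, and the job is handed in when it is done.

```bash
mkdir -p pics; cat > h.py <<'E'
from cell import bot
import numpy as np, cv2
def snap(c,f):
    im=bot.camera(c); cv2.imwrite('pics/'+f,im[:,:,::-1]); return im
def ray(c,uv,T=None):
    k=bot.calibration(c); m=np.array(k['mtx']); 
    p=np.array([(uv[0]-m[0,2])/m[0,0],(uv[1]-m[1,2])/m[1,1]]); q=p.copy()
    for _ in range(30): q=p/(1+k['k1']*(q@q))
    E=np.linalg.inv(np.array(k['extrinsics'])) if T is None else T@np.array(k['hand_eye'])
    d=E[:3,:3]@np.array([q[0],q[1],1]); return E[:3,3],d
def atz(c,uv,z,T=None):
    o,d=ray(c,uv,T); return o+d*(z-o[2])/d[2]
def proj(c,P,T=None):
    k=bot.calibration(c); m=np.array(k['mtx'])
    E=np.array(k['extrinsics']) if T is None else np.linalg.inv(T@np.array(k['hand_eye']))
    X=E[:3,:3]@np.array(P)+E[:3,3]; q=X[:2]/X[2]; q=q*(1+k['k1']*(q@q))
    return np.array([m[0,0]*q[0]+m[0,2],m[1,1]*q[1]+m[1,2]])
E
python3 - <<'E'
from h import *
print(bot.read_clock(),bot.read_tool_rot())
for c in('scene','side'):
    snap(c,c+'0.png')
    for t in('plunger_top','stop_face','core_center','table_axis'):
        try: print(c,t,[(np.round(r['bbox'],0).tolist(),round(r['confidence'],2)) for r in bot.search_frame(c,t)][:4])
        except Exception as e: print(c,t,e)
    k=bot.calibration(c); E=np.linalg.inv(np.array(k['extrinsics'])); print(E[:3,3],E[:3,2])
E
```

```text
0.0 [ 0.59985485 -0.59909545  0.3754732  -0.37453795]
scene plunger_top [([299.0, 214.0, 13.0, 13.0], 0.65)]
scene stop_face [([276.0, 183.0, 65.0, 56.0], 0.8), ([347.0, 158.0, 30.0, 33.0], 0.67)]
scene core_center [([371.0, 223.0, 22.0, 26.0], 0.84), ([342.0, 305.0, 24.0, 28.0], 0.71), ([243.0, 183.0, 15.0, 18.0], 0.56), ([261.0, 168.0, 18.0, 17.0], 0.54)]
scene table_axis [([275.0, 181.0, 74.0, 55.0], 0.72)]
[-0.16458494 -0.57824008  0.87669408] [ 0.60073835  0.47042679 -0.64638384]
side plunger_top []
side stop_face [([274.0, 170.0, 83.0, 56.0], 0.63)]
side core_center [([316.0, 183.0, 17.0, 27.0], 0.83), ([254.0, 247.0, 19.0, 24.0], 0.64), ([170.0, 204.0, 18.0, 24.0], 0.55), ([362.0, 165.0, 18.0, 19.0], 0.51)]
side table_axis [([274.0, 168.0, 95.0, 80.0], 0.72)]
[ 1.12981859 -0.4555806   0.72303678] [-0.568607    0.47049334 -0.67477559]
```

View pics/scene0.png

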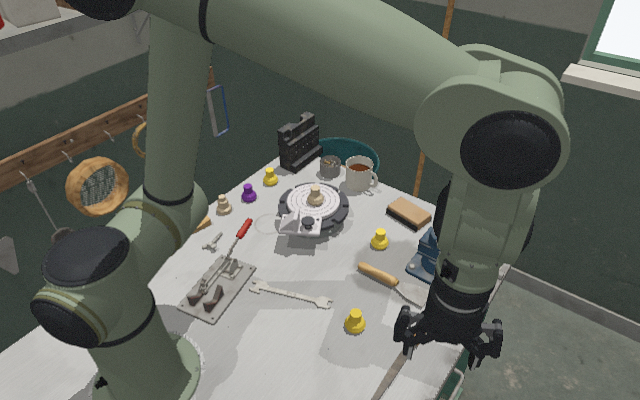

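View pics/side0.png

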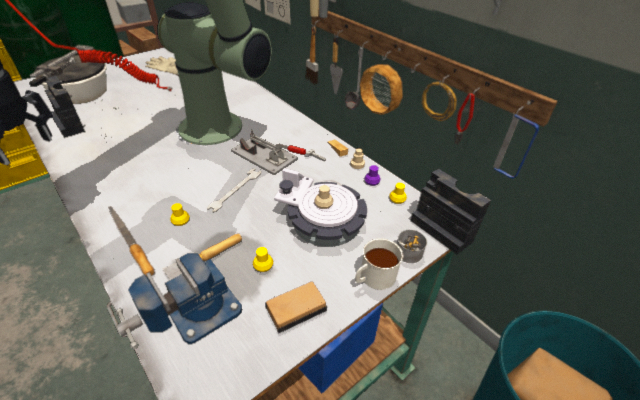

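The scene view shows the table around (314,205), with the core on it at (316,195) and the plunger cap at about (308,222). In the side view the table is at (327,210), the core at (324,197) and the cap at (286,186). I'll triangulate, then look from close by.

```bash
python3 - <<'E'
from h import *
print('cap scene',atz('scene',(308,221),.094),'cap side',atz('side',(286,185),.094))
print('core top',atz('scene',(316,188),.118),atz('side',(324,187),.118))
print('plate ctr',atz('scene',(314,202),.068),atz('side',(328,206),.068))
print(np.array(bot.calibration('wrist')['hand_eye']).round(3),np.array(bot.calibration('wrist')['mtx']).round(0))
E
```

```text
cap scene [ 0.49347583 -0.04104813  0.094     ] cap side [ 0.50651475 -0.03716438  0.094     ]
core top [0.58926906 0.00528522 0.118     ] [0.5919628 0.0145428 0.118    ]
plate ctr [0.58619164 0.01082848 0.068     ] [0.60913678 0.01506591 0.068     ]
[[ 1.     0.001  0.    -0.001]
 [ 0.    -0.305  0.952 -0.143]
 [ 0.001 -0.952 -0.305  0.079]
 [ 0.     0.     0.     1.   ]] [[343.   0. 320.]
 [  0. 343. 194.]
 [  0.   0.   1.]]
```

```bash
python3 -c "
import cv2
a=cv2.imread('pics/scene0.png')[170:250,265:365];b=cv2.imread('pics/side0.png')[160:250,265:375]
r=lambda x:cv2.resize(x,(400,320),interpolation=3)
cv2.imwrite('pics/c.png',cv2.hconcat([r(a),r(b)]))"
```

```text
(no output)
```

View pics/c.png

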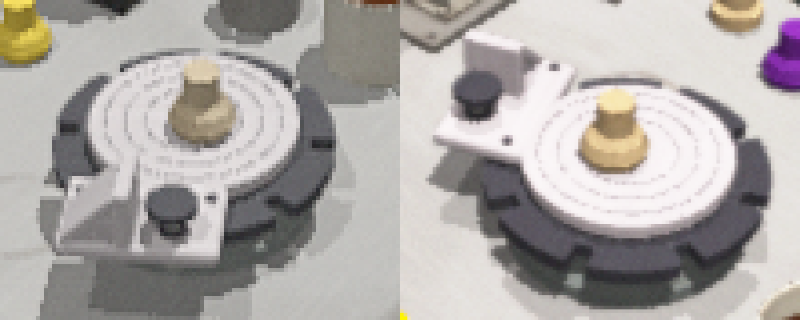

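The finger stop is on the +y side of the cap, which is the clockwise side, and the arm points toward the robot. The axis is at about (0.595,0.012) and the cap at about (0.50,-0.04). Next I'll look from above with the wrist camera.

```bash
cat >> h.py <<'E'
from scipy.spatial.transform import Rotation as R
def quat(zdir):
    z=np.r_[zdir[:2],0]; z=z/np.linalg.norm(z); y=np.array([0,0,-1.]); x=np.cross(y,z)
    q=R.from_matrix(np.c_[x,y,z]).as_quat(); return np.array([q[3],q[0],q[1],q[2]])
def T_now():
    q=bot.read_tool_rot(); T=np.eye(4); T[:3,:3]=R.from_quat([q[1],q[2],q[3],q[0]]).as_matrix(); T[:3,3]=bot.read_position(); return T
E
python3 - <<'E'
from h import *
A=np.array([.595,.012]); phi=np.deg2rad(208)
for s in (0,.785):
  p=phi-s; u=np.array([np.cos(p),np.sin(p)]); t=np.array([u[1],-u[0]])
  for n,zz in(('t',t),('-t',-t),('u',u),('-u',-u)):
    j=bot.solve_ik([*(A+.112*u+.012*t),.078],quat(zz)); print(s,n,None if j is None else np.round(j,2))
T=T_now(); print(T[:3,2])
bot.set_gripper(0.0)
u=np.array([np.cos(phi),np.sin(phi)])
try:
    bot.move_pose([.54,-.02,.23],quat(u)); print('u')
except bot.PlanningError as e:
    bot.move_pose([.54,-.02,.23],quat(-u)); print('-u',e)
T=T_now(); np.save('T1.npy',T); snap('wrist','w1.png'); print(T[:3,3],bot.read_clock())
for t in('plunger_top','stop_face','core_center','table_axis'): print(t,[(np.round(r['bbox'],0).tolist(),round(r['confidence'],2)) for r in bot.search_frame('wrist',t)][:3])
E
```

```text
0 t [-0.21  0.39 -0.55  0.63  0.    0.87]
0 -t [-0.21  0.39 -0.55  0.63  0.   -2.27]
0 u [-0.21  0.39 -0.55  0.63  0.   -0.7 ]
0 -u [-0.21  0.39 -0.55  0.63  0.    2.44]
0.785 t [-0.04  0.39 -0.54  0.64  0.    1.83]
0.785 -t [-0.04  0.39 -0.54  0.64  0.   -1.31]
0.785 u [-0.04  0.39 -0.54  0.64  0.    0.26]
0.785 -u [-0.04  0.39 -0.54  0.64  0.   -2.88]
[ 8.99223012e-01  4.37490543e-01 -1.21281629e-05]
u
[ 0.54003014 -0.02063558  0.2300003 ] 3.3333
plunger_top [([307.0, 107.0, 42.0, 45.0], 0.78)]
stop_face [([257.0, 96.0, 160.0, 202.0], 0.58)]
core_center [([482.0, 242.0, 54.0, 54.0], 0.9), ([445.0, 308.0, 30.0, 18.0], 0.84), ([119.0, 130.0, 58.0, 41.0], 0.71)]
table_axis [([235.0, 101.0, 199.0, 202.0], 0.96)]
```

View pics/w1.png

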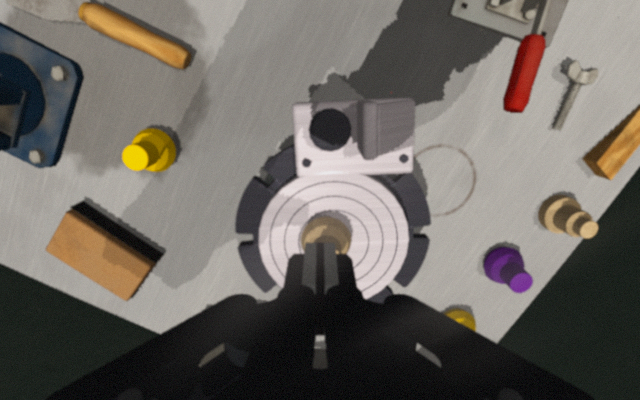

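In the wrist view the cap is at (329,129), the stop wedge runs from x≈360 to 414 with its face at about x=362, the plate centre is at about (334,238), and the core is at (327,235). I'll fit the plate rim and overlay the result.

```bash
python3 - <<'E'
from h import *
from scipy.optimize import least_squares
T=np.load('T1.npy'); im=cv2.imread('pics/w1.png'); g=cv2.GaussianBlur(cv2.cvtColor(im,6),(3,3),0).astype(float)
P=[]
for a in np.deg2rad(np.r_[np.arange(-5,40,3),np.arange(140,228,3)]): # image polar, y down
    r=np.arange(60,92,.5); x=334+r*np.cos(a); y=238+r*np.sin(a)
    v=cv2.remap(g.astype(np.float32),x.astype(np.float32)[None],y.astype(np.float32)[None],1)[0]
    i=np.argmin(v[4:]-v[:-4]); 
    if v[i]-v[i+4]>40: P.append(atz('wrist',(x[i+2],y[i+2]),.068,T)[:2])
P=np.array(P)
f=least_squares(lambda q:np.hypot(*(P-q[:2]).T)-q[2],[.595,.01,.074],loss='soft_l1',f_scale=.001)
f2=least_squares(lambda q:np.hypot(*(P-q[:2]).T)-.074,[.595,.01],loss='soft_l1',f_scale=.001)
print(len(P),f.x,f2.x,np.abs(f.fun).mean())
A=f2.x
# cap blob
m=(g<60).astype(np.uint8); m[:, :300]=0; m[:,356:]=0; m[:104]=0; m[154:]=0
n,l,s,c=cv2.connectedComponentsWithStats(m); i=1+np.argmax(s[1:,4]); print('cap',s[i],c[i])
bx=s[i]; C=atz('wrist',(bx[0]+bx[2]/2-.5,bx[1]+bx[3]/2-.5),.094,T)[:2]
d=C-A; ph=np.arctan2(d[1],d[0]); print('C',C,'r',np.hypot(*d),'phi',np.rad2deg(ph))
u=np.array([np.cos(ph),np.sin(ph)]); t=np.array([u[1],-u[0]])
o=im.copy()
def poly(pts,col):
    q=np.array([proj('wrist',p,T) for p in pts]); cv2.polylines(o,[np.int32(np.round(q*8))],False,col,1,cv2.LINE_AA,3)
th=np.linspace(0,2*np.pi,60)
poly([[A[0]+.074*np.cos(a),A[1]+.074*np.sin(a),.068] for a in th],(0,0,255))
Q=A+.112*u
poly([[Q[0]+.0175*np.cos(a),Q[1]+.0175*np.sin(a),.094] for a in th],(0,255,0))
for z,c in((.068,(255,0,0)),(.113,(255,0,255))): poly([[*(Q+.024*t+k*u),z] for k in(-.022,.022)],c)
cv2.imwrite('pics/w1o.png',cv2.resize(o[80:300,220:440],(600,600),interpolation=2))
E
```

```text
43 [0.59494653 0.02421312 0.07338995] [0.59472294 0.02442598] 0.00017980292797088447
cap [ 310  109   41   37 1151] [330.81668115 126.77758471]
C [ 0.49647278 -0.03362868] r 0.11412027988708333 phi -149.4217478542049
```

View pics/w1o.png

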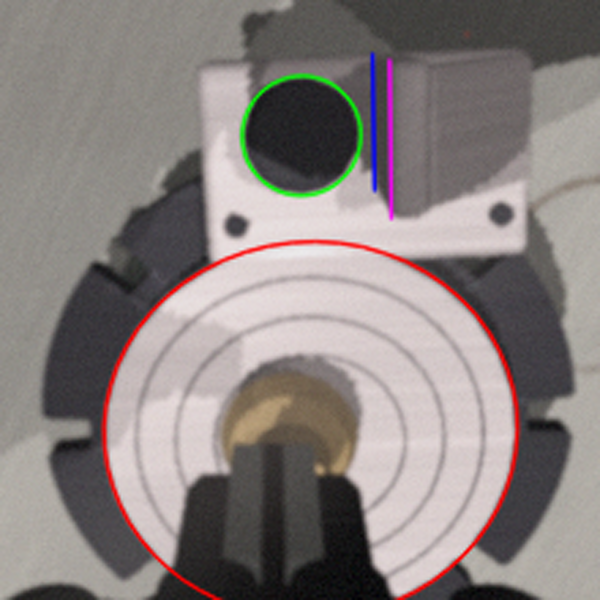

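The overlay matches the plate rim, the cap and the face edge, giving an axis at (0.5947,0.0244) and an arm direction of -149.4°. Now a guarded descent onto the cap, the press, and contact with the face.

```bash
cat >> h.py <<'E'
A=np.array([.5947,.0244]); PH=np.deg2rad(-149.42)
def P(s,off,z,rad=.112):
    p=PH-s; u=np.array([np.cos(p),np.sin(p)]); t=np.array([u[1],-u[0]])
    return [*(A+rad*u+off*t),z], quat(u)
def st(): 
    p=bot.read_position(); d=p[:2]-A; return np.round([bot.read_clock(),*p,*bot.read_ft_force()],4)
E
python3 - <<'E'
from h import *
bot.move_pose(*P(0,5,.0)) if 0 else bot.move_pose(*P(0,.006,.135)); print(st())
p,q=P(0,.006,.0965)
hit=bot.move_linear(p,speed=.04,until_force=3); print('early hit',hit,st())
if not hit:
    hit=bot.move_linear(P(0,.006,.0793)[0],speed=.03,until_force=25); print('press',hit,st())
    if not hit:
        hit=bot.move_linear(P(0,.020,.0793)[0],speed=.012,until_force=2.5); print('face',hit,st())
        snap('wrist','w2.png'); np.save('T2.npy',T_now())
E
```

```text
[ 4.0333  0.496  -0.0277  0.1357  1.287   0.168   0.8509]
early hit False [ 5.1417  0.4954 -0.0275  0.0967 -0.6651 -0.2908  0.6992]
press False [ 5.8667  0.4959 -0.0276  0.0799 -1.8033  0.4203  8.5059]
face True [ 6.8083  0.4913 -0.0173  0.0807 -1.4572 -0.2826  7.9542]
```

View pics/w2.png

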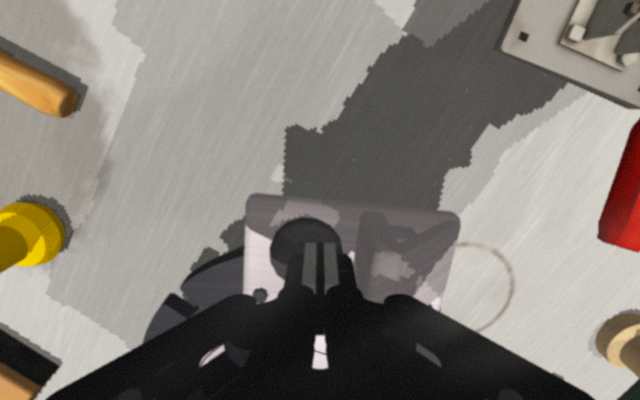

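The tip sits on the cap (at about 305,240) against the wedge face (x≈362). The contact offset of 16.7 mm agrees with the geometry. The steady-state press is only about 13.3 mm, so I'll press a little deeper and then sweep to s=0.70.

```bash
python3 - <<'E'
from h import *
O=.0165
bot.move_linear(P(0,O,.0780)[0],speed=.01); print(st())
for s in np.arange(.1,.71,.1):
    p,q=P(s,O,.0780)
    hit=bot.move_linear(p,speed=.05,rotation=q,until_force=15); print(round(s,2),hit,st())
    if hit: break
snap('wrist','w3.png'); np.save('T3.npy',T_now())
E
```

```text
[ 7.2667  0.4916 -0.0184  0.079   0.2189  1.1895  7.672 ]
0.1 False [ 7.6417e+00  4.8790e-01 -7.6000e-03  7.9100e-02  4.6260e-01  3.5510e-01
  7.8230e+00]
0.2 False [8.0167e+00 4.8530e-01 3.4000e-03 7.9100e-02 9.7430e-01 5.7810e-01
 8.3693e+00]
0.3 False [8.3917 0.4838 0.0146 0.0791 0.7674 0.1768 9.3182]
0.4 False [8.7667 0.4835 0.026  0.0791 1.2287 0.5401 8.1485]
0.5 False [9.1417 0.4843 0.0372 0.0792 0.6733 0.378  7.4049]
0.6 False [ 9.5167  0.4863  0.0484  0.0792  1.7786 -0.2345  8.6289]
0.7 False [9.8917 0.4894 0.0594 0.0793 0.832  0.5729 8.6959]
```

View pics/w3.png

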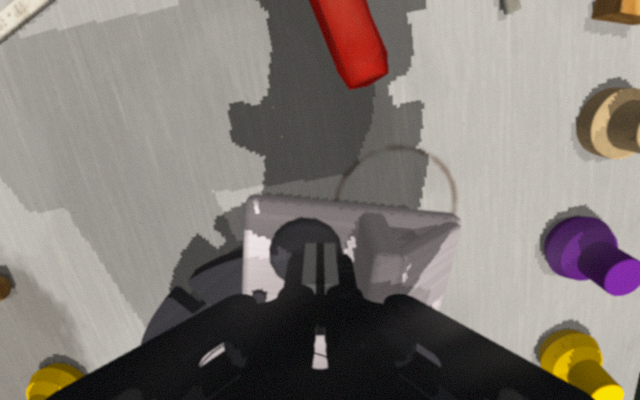

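The arm has come round with the finger to s≈0.7, and the cap and face look the same relative to the tip. Now I'll raise the tip clear of the cap, keeping the wedge overlapped, and push slowly until the plunger locks.

```bash
python3 - <<'E'
from h import *
O=.0165
bot.move_linear(P(.70,O,.0975)[0],speed=.04); print(st())
for s,o in ((.75,O),(.785,.0165),(.785,.020),(.785,.024)):
    p,q=P(s,o,.0975)
    hit=bot.move_linear(p,speed=.015,rotation=q,until_force=4.5); print(s,o,hit,st())
    if hit: break
pos=bot.read_position()[:2]; u=P(.785,0,0)[0][:2]-A; u/=np.linalg.norm(u); t=np.array([u[1],-u[0]]); print('rad,tan',(pos-A)@u,(pos-A)@t)
snap('wrist','w4.png'); np.save('T4.npy',T_now())
E
```

```text
[10.5833  0.4862  0.0592  0.0969 -0.1684  0.2942 -0.1336]
0.75 0.0165 True [10.9583  0.4874  0.0629  0.0967  0.3787 -1.89    0.6832]
rad,tan 0.113542206905122 0.010645703891119362
```

View pics/w4.png

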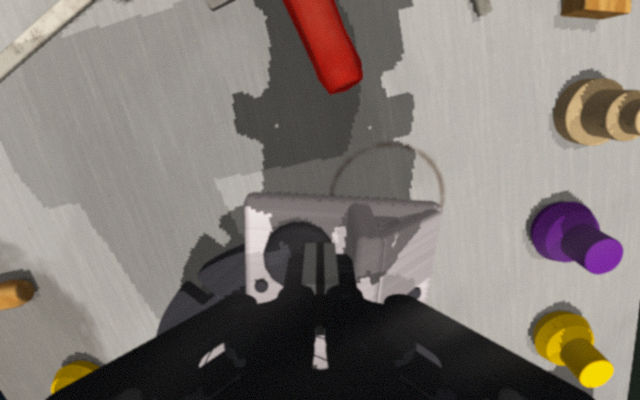

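That stop came early, at s≈0.73. It was only friction or a contact transient, as the force is about 2 N. I'll carry on with a higher threshold.

```bash
python3 - <<'E'
from h import *
u=np.array(P(.785,0,0)[0][:2])-A; u/=np.linalg.norm(u); t=np.array([u[1],-u[0]])
p0,q=P(.785,0,.0975); 
for o in (.0125,.0145,.0165,.0185,.0205,.0225):
    hit=bot.move_linear(P(.785,o,.0975)[0],speed=.012,rotation=q,until_force=7)
    f=bot.read_ft_force(); pos=bot.read_position()[:2]-A
    print(o,hit,'tan',round(pos@t,4),'Ft',round(f[:2]@t,2),'Fz',round(f[2],2),bot.read_clock())
    if hit or f[:2]@t<-5.5: break
snap('wrist','w5.png'); np.save('T5.npy',T_now())
E
```

```text
0.0125 False tan 0.0111 Ft -4.71 Fz 1.74 11.3833
0.0145 True tan 0.0108 Ft -1.57 Fz 1.11 11.625
```

It resists at the same place (tangential offset ≈ 11 mm), and in w4 the cap's apparent size (67 px) suggests it has already risen. The tip may be meeting the face earlier than I assumed. I'll back off, lift and look.

```bash
python3 - <<'E'
from h import *
bot.move_linear(P(.785,.009,.0985)[0],speed=.03)
bot.move_linear(P(.785,.009,.15)[0],speed=.15)
p=A+np.array([-.055,.01]); bot.move_pose([*p,.23],P(.785,0,0)[1])
T=T_now(); np.save('T6.npy',T); im=snap('wrist','w6.png')[:,:,::-1].copy(); print(T[:3,3],bot.read_clock())
snap('side','side6.png'); snap('scene','scene6.png')
o=im
def poly(pts,col):
    q=np.array([proj('wrist',p,T) for p in pts]); cv2.polylines(o,[np.int32(np.round(q*8))],False,col,1,cv2.LINE_AA,3)
th=np.linspace(0,2*np.pi,60)
poly([[A[0]+.074*np.cos(a),A[1]+.074*np.sin(a),.068] for a in th],(0,0,255))
for z,c in((.094,(0,255,0)),(.082,(0,255,255))):
    Q=np.array(P(.785,0,0)[0][:2]); poly([[Q[0]+.0175*np.cos(a),Q[1]+.0175*np.sin(a),z] for a in th],c)
poly([[*P(.785,.024,0,.112+k)[0][:2],.113] for k in(-.022,.022)],(255,0,255))
a=cv2.resize(o[60:300,200:440],(480,480),interpolation=2)
b=cv2.resize(cv2.imread('pics/side6.png')[150:250,265:365],(320,320),interpolation=3); b=cv2.copyMakeBorder(b,0,160,0,0,0)
cv2.imwrite('pics/v6.png',cv2.hconcat([a,b]))
E
```

```text
[0.53963031 0.0341452  0.22909795] 12.9667
```

View pics/v6.png

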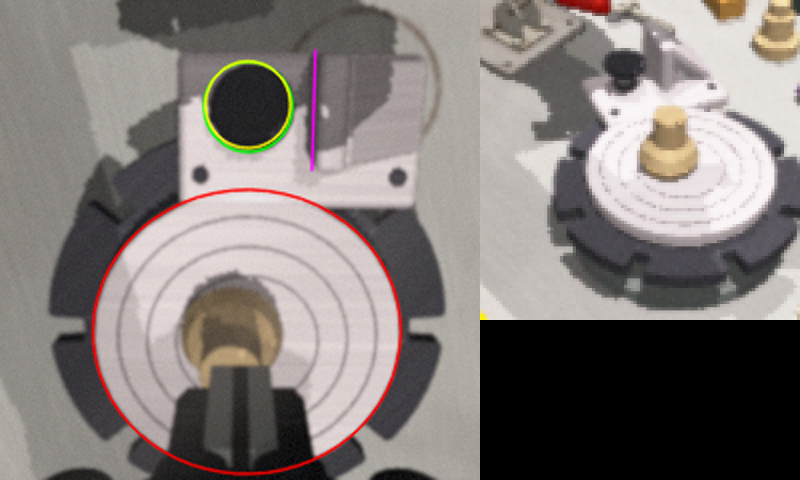

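The arm is at s≈0.785, since the circle and face line match, the core is standing, and the cap looks raised in the side view. Next I'll check the plunger's height numerically, comparing the fixed-camera cap pixels before and after.

```bash
python3 - <<'E'
from h import *
for c,f0,f1 in(('side','side0','side6'),('scene','scene0','scene6')):
  for f,s in((f0,0),(f1,.785)):
    g=cv2.cvtColor(cv2.imread(f'pics/{f}.png'),6)
    e={z:proj(c,P(s,0,z)[0]) for z in(.094,.082)}
    x,y=np.int32(e[.094]); w=g[y-9:y+13,x-12:x+13]
    n,l,S,C=cv2.connectedComponentsWithStats((w<75).astype(np.uint8)); 
    i=1+np.argmin(np.hypot(*(C[1:]-[12,9]).T)); b=S[i]
    print(f,'pred .094',e[.094].round(1),'.082',e[.082].round(1),'blob left,top,w,h',b[0]+x-12,b[1]+y-9,b[2:],)
T=np.load('T6.npy'); im=cv2.imread('pics/w6.png'); g=cv2.cvtColor(im,6)
for nm,TT,s in(('w1',np.load('T1.npy'),0),('w6',T,.785)):
    g=cv2.cvtColor(cv2.imread(f'pics/{nm}.png'),6); c0=proj('wrist',P(s,0,.094)[0],TT)
    n,l,S,C=cv2.connectedComponentsWithStats((g<52).astype(np.uint8)); k=np.argmin(np.hypot(*(C[1:]-c0).T))+1
    print(nm,c0,C[k],S[k])
a=cv2.imread('pics/side0.png')[165:210,265:325];b=cv2.imread('pics/side6.png')[150:195,285:345]
cv2.imwrite('pics/v7.png',cv2.hconcat([cv2.resize(v,(400,300),interpolation=3) for v in(a,b)]))
E
```

```text
side0 pred .094 [285.6 182.6] .082 [285.7 186.3] blob left,top,w,h 281 187 [11  7 42]
side6 pred .094 [309.1 167.8] .082 [309.1 171.3] blob left,top,w,h 304 166 [ 13  13 111]
scene0 pred .094 [306.5 218.7] .082 [306.7 222.1] blob left,top,w,h 302 222 [11  7 31]
scene6 pred .094 [278.3 208.3] .082 [278.7 211.7] blob left,top,w,h 273 206 [ 12  13 102]
w1 [329.5231877  130.49819399] [330.86048605 126.64446445] [ 310  109   41   37 1111]
w6 [323.6242021 113.3399794] [325.0420811  112.83091048] [ 305   93   42   42 1307]
```

View pics/v7.png

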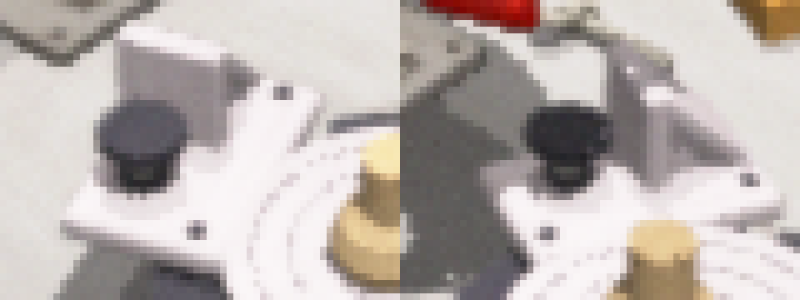

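In the before and after views the cap stands equally high with the same length of stem showing, and its pixels fit the 94 mm height. So the plunger is fully up in the next notch. The tool is clear, so I'm handing in.

```bash
python3 - <<'E'
from h import *
bot.move_linear([.50,.0344,.30],speed=.15); print(st()); bot.close_job()
E
```

```text
[13.75    0.4999  0.0345  0.2994 -0.51   -0.2744 -0.219 ]
the job is handed in; nothing more can be done
```

The table has been turned clockwise to the very next notch and the plunger is locked there. I handed the job in at about 14 s. It gives no verdict, so this rests on my own checks.

**What I did:** With the shut fingertips I pressed the plunger in about 15 mm and pushed the finger stop round to about 0.70 rad. Then I raised the tip just above the cap and pushed slowly until the table locked. I backed off, lifted clear and finished about 0.30 m above the worktop, touching nothing.

**Last checks:**
- **Angle:** in the wrist picture the plate, cap and stop face match the overlay drawn for 0.785 rad.
- **Plunger:** the side camera shows the same length of stem as at the start, and the cap's position in the side and scene pictures fits the 94 mm fully-out height better than a half-risen 82 mm. I judged this from pictures only, and the wrist view could not tell the two heights apart.
- **Core:** still standing near the middle of the plate.
- **Other things:** no contact showed in the forces. I did not compare each thing's position before and after.

**What disagreed:** on the final push the force limit tripped about 5 mm earlier than I expected, twice, and I first took it for a short-lived friction effect. The later pictures show the table was in the notch when I lifted off. The finger probably met the raised part of the stop a little sooner than I had modelled.

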